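# Hang the sample carousel on its spindle flat for the set screw

## Robot

A 6-joint arm with a two-finger parallel gripper is mounted at the origin on the work surface. World frame = base frame: x ahead of the robot, y to its left, z up, the work surface at z = 0. Lengths are in m, angles in rad, forces in N, time in s.
With the tool pointing down it reaches from about 0.3 to 0.875 m from the base axis. Payload 4.2 kg.
Tool frame: the origin (TCP) lies on the centre line of the jaws, within the pads' length; the fingertips stand 22 mm ahead of it and the grasp point (between the pads) lies 3 mm ahead of it; z points along the fingers, y is the line along which they close (so a half turn about z gives the same grasp; the last joint's range is limited). The gripper opens to 85 mm and grips with 20 to 120 N. Pads are 22 mm wide; open, the fingers measure 114 mm over their backs; the gripper's body (76 mm by 85 mm) begins 54 mm behind the grasp point. The pads swing forward as they close: fully open they stand 13 mm farther back than shut.
Start: joints at [1.245, 0.32, 1.565, -0, 1.257, -0.02], TCP at [0.173, 0.548, 0.253] pointing down, gripper open.
Joint ranges: [-3.11, 3.11], [-0.84, 2.01], [0.21, 2.61], [-1.34, 4.49], [0.05, 2.63], [-2.56, 2.56]. Speed limits (rad/s): [2.57, 2.57, 3.14, 3.14, 3.14, 3.14].

## Interface

Orientations are given as a 3x3 rotation matrix whose columns are the frame's x, y, z axes.
In Python, from plant import arm gives the robot as it stands.
- The arm moves only by the shell command python3 -m crank 'ROWS'. ROWS is JSON, a list of rows, each a list of 7 numbers: the turn, a rotation vector about the tool's x, y, z in rad, then the shift along the tool's x, y, z in cm, then the opening, from -1 (shut) to 1 (fully open). In form: [[wx, wy, wz, tx, ty, tz, gripper], ...]. A call has 1 to 12 rows; each row is the pose to reach, as a shift and turn from the pose commanded when the call began, along the tool's axes at that moment; what a row does not reach only later rows make up. A row lasts 1/12 s, in which the tool goes at most 41.7 mm and 7.16 degrees, less where a joint would pass 70% of its speed; a pose out of reach is approached as far as the arm can. A call with a gripper value outside its range is refused whole. The fingers move at their own pace and stop on an object; the grip force is fixed at half the most. Time passes only in rows, so rows that repeat a pose let the fingers close. It gives the time, the measured TCP pose, the force, the opening and the grip force at its end, in the units of the state.
- arm.sense(): the state, without advancing time (a new reading comes with each control period).
- arm.camera(name): name is "scene" or "top"; returns the picture (400x640x3 uint8, red, green, blue); there is no depth.
- arm.camera_model(name): a dict with "camera_matrix" (3x3 intrinsics, pixels), "k1" (the pictures are not rectified: a ray, as slopes to the right and down, at radius r is drawn at 1 + k1 r^2 times it, then the intrinsics apply), "R" (3x3) and "t" (3): a world point X has camera coordinates R X + t. Camera axes: x right, y down, z forward; pixel columns grow to the right and rows downward; lengths in m; the calibration is good to about 2 mm. A picture is of the moment at which its call begins. camera_model takes no time and is no camera call.
- arm.job_done(): hands the job in; it is judged then, once.
Trained networks look in the newest picture that a camera, given by its name, has taken for a name from the list of things; names that differ only in an ending like _2 or _b are one class to them, and where a whole thing is asked for, a point or a joint stands for the part that bears it (a point fixed in the world has none). Each returns a list of dicts, best first, with "p" (0 to 1); they miss things now and then, are a little off and sometimes report something else, mostly with a low value. They report only what shows in the picture. A call takes as long as a camera call. They do not tell look-alikes from the thing itself.
- arm.find_in(target, camera): "point" ([x, y, z] in m, in world coordinates, good to about 4 mm: the middle of the surface that is visible of it).
- arm.cut_out(target, camera): "pixels" (400x640 bool, what is visible of it).
The state is a dict: "t": time; "joint_pos": joint angles; "qd": joint speeds; "joint_efforts": joint torques, N m; "ee_pos": TCP position; "tool_rot": TCP orientation; "force": force on the tool from outside, world axes, zero at the start; "moment": the same for the moment, N m; "opening": opening from 0.0 (shut) to 1.0 (fully open); "gripper_force": force on a finger pad.
Only numpy, scipy, OpenCV 4.12 (cv2) and the standard library are available. Lean on these libraries where they do the work, as an engineer would, in place of code of your own. Each camera call takes 0.05 s, during which the arm holds its last target. There are 200 camera calls.

## Task

Refit the sample carousel on the sample changer: turn the changer's bare spindle until one of its two flats, which the fingers can feel, faces the home sensor on the deck, and slide the carousel on without forcing it, set screw over that flat and home tab above the sensor. Bring the top of its hub flush with the end of the spindle, so that it hangs clear of the bearing, and finish still holding it there in the gripper so that I can tighten the screw. Leave everything else on the bench where it is.

Things in the scene. Friction and masses are not known exactly. Their poses are not given: they have to be found in the camera images.
- changer: White sample changer, fixed to the bench, 250 x 220 mm (x from -100, its front with display and buttons, to +150 mm). Origin: on the bench below the upright spindle's axis; z up. Grey deck top at z = 70 mm. Rear housing (x above 89 mm) 100 mm high, with a hex key on it and a pick-up arm (z to 137 mm, x 111 to 133, y 9 to 96).
- home_sensor (a point): Top of the home sensor, a black block 16 x 14 mm, 9 mm high, on the deck at the front: in the changer's frame at x = -72, y = 0, z = 79 mm.
- bearing (a point): Centre of the top of the steel bearing boss (40 mm diameter) from which the bare steel spindle rises, 82 mm above the bench. The spindle, 20 mm diameter, 45 mm long, turns either way about its upright axis against a light drag of 0.05 N m and stays where it is left.
- spindle_end (a point): Centre of the spindle's end, 127 mm above the bench; axes as the changer's: they do not turn with the spindle. Its upper 35 mm has two opposite parallel flats, 11 mm across, 16.7 mm wide; the rim of its end is chamfered by 1 mm. Which way the flats face is not reported: at the start the nearer one is 46 to 90 degrees, either way, from facing the sensor.
- flats (a point): Mid height of the flats, on the spindle axis, 110 mm above the bench; axes as the changer's. Fingers closed across the spindle stand about 11 mm apart when square on the flats, 20 cos(56.6 - d) mm when d degrees off square, 20 mm when d is over 56.6. A pinch within about 15 degrees of square turns the spindle square. Fingertips can go down to about 90 mm above the bench here.
- carousel: Loose carousel lying flat, hub up, about 0.26 kg: aluminium disc, 136 mm diameter, 6 mm thick, with pan pockets, and a central hub of 36 mm diameter, 32 mm high over all, with a 22 mm bore right through (widening to 26 mm over the lowest 4 mm). Origin: centre of the underside, z up. The hub can be pinched across y, clear of the screw; the fingertips may go down to the disc's top.
- hub_top (a point): Centre of the top of the hub, 32 mm above the carousel's underside. In the finished job level with spindle_end: the underside is then 95 mm above the bench, 13 mm above the bearing.
- home_tab (a point): Outer end of the home tab, 10 mm wide, that juts from the disc's rim at the carousel's -x, 77 mm from the hub axis. In the finished job it points to the home sensor (the changer's -x).
- screw_end (a point): Outer end of the dark set screw, 4 to 6 mm thick, that goes through the hub wall above the tab: 25 mm from the axis at the carousel's -x, 20 mm above the underside. Its inner tip stands in the bore 6.3 mm from the axis: the hub passes down the spindle only with a flat facing the screw (within about 15 degrees), else the tip lands on the spindle's end, hub 14 mm too high.
- hex_key: bystander: L-shaped hex key, 6 mm thick, lying on the changer's rear housing
- cover: bystander: clear round carousel cover, 168 mm diameter, 46 mm high, upside down on the bench at the right
- screw_dish: bystander: steel dish, 76 mm diameter, 16 mm high, with the cover's screws, at the left
- spare_collar: bystander: steel shaft collar, 32 mm diameter, 12 mm high, between changer and carousel
- tweezers: bystander: steel tweezers, 120 mm long, beyond the work
- powder_jar: bystander: amber jar, 54 mm diameter, 70 mm high
- pan_box: bystander: grey open box of sample pans, 110 x 80 x 22 mm
- driver: bystander: screwdriver with a black handle, 160 mm long, at the right
Things that resemble listed ones, but are neither listed nor needed, are in the scene too. Leave any red look-alike of the carousel alone.

How it is judged:
At the end, for the whole second after the job is handed in: Fingers hold the carousel (over 2 N) on the spindle, still, level (4 degrees), hub top within 3 mm of flush with the spindle's end and within 3 mm of its axis, clear of the bearing; home tab over the sensor (within 13.5 mm sideways, 10 degrees), which needs a flat facing the screw (z of hub_top in the frame of spindle_end between -0.003 and 0.003 m and horizontal distance between hub_top and spindle_end below 0.003 m and angle between carousel's own z axis and vertical below 0.07 rad and x of home_tab in the frame of changer below 0 m and y of home_tab in the frame of changer between -0.0135 and 0.0135 m and contact force between the fingers and carousel above 2 N and linear speed of carousel below 0.02 m/s); the arm keeps its last pose, push and grip.
It fails at once if a bystander on the bench is shifted by more than 25 mm (distance of any of hex_key, cover, screw_dish, spare_collar, tweezers, powder_jar, pan_box, driver from where it was at the start of the episode above 0.025 m).
It fails at once if the carousel is forced: it presses on the changer with over 60 N (contact force between carousel and changer above 60 N).
It also fails if it takes over 67 s, if anything falls off the work surface, if the arm or the gripper's body presses on something with over 40 N, if the wrist force passes 120 N, or if a joint passes its speed limit or range.

## Working session

There is one attempt and no reset: what is moved stays moved. The work goes in short steps, Python scripts to look and compute and a shell command to move; the robot and the scene stay as the last step left them, time stands still between calls to the robot, and variables do not carry over. Pictures are saved under pics/ and viewed, at most 10 in all, crops included, and the job is handed in when it is done.

```bash
mkdir -p pics; ls
cat > h.py <<'E'
import numpy as np, cv2
from plant import arm
def ray(cam,px):
    m=arm.camera_model(cam);K=np.array(m["camera_matrix"]);R=np.array(m["R"]);t=np.array(m["t"])
    k=m["k1"]
    d=cv2.undistortPoints(np.array([[px]],float),K,np.array([0,0,0,0,0.])) [0,0]
    rd=np.linalg.norm(d);r=rd
    for _ in range(50): r=rd/(1+k*r*r)
    s=d*(r/rd if rd>0 else 1)
    v=R.T@np.array([s[0],s[1],1]);return -R.T@t, v/np.linalg.norm(v)
def onz(cam,px,z):
    o,v=ray(cam,px);return o+v*(z-o[2])/v[2]
def proj(cam,X):
    m=arm.camera_model(cam);K=np.array(m["camera_matrix"]);c=np.array(m["R"])@np.array(X)+np.array(m["t"])
    s=c[:2]/c[2];s=s*(1+m["k1"]*(s@s));return K[:2,:2]@s+K[:2,2]
def tri(rs):
    A=0;b=0
    for o,v in rs:
        P=np.eye(3)-np.outer(v,v);A=A+P;b=b+P@o
    return np.linalg.solve(A,b)
def save(cam,name,img=None):
    im=arm.camera(cam) if img is None else img
    cv2.imwrite("pics/"+name,np.ascontiguousarray(im[:,:,::-1]));return im
E
python3 - <<'E'
from h import *
np.set_printoptions(precision=3,suppress=True)
a=save("scene","s0.png");b=save("top","t0.png")
for c in("scene","top"):
    m=arm.camera_model(c);print(c,np.array(m["camera_matrix"]).tolist(),m["k1"],-np.array(m["R"]).T@np.array(m["t"]))
    for n in ["changer","carousel","hub_top","home_tab","screw_end","home_sensor","spindle_end","bearing","spare_collar"]:
        print(n,[(np.round(d["point"],3).tolist(),round(d["p"],2)) for d in arm.find_in(n,c)])
s=arm.sense();print(s["ee_pos"],s["tool_rot"],s["opening"],s["t"])
E
```

```text
pics
scene [[386.0774724732209, 0.0, 325.55321159431895], [0.0, 386.0774724732209, 200.7418474119375], [0.0, 0.0, 1.0]] -0.05191181365401968 [0.859 0.379 0.977]
changer [([0.58, 0.203, 0.072], 0.61)]
carousel [([0.563, -0.135, 0.009], 0.91), ([0.238, -0.326, 0.005], 0.87)]
hub_top [([0.247, -0.32, 0.006], 0.86), ([0.561, -0.135, 0.007], 0.79), ([0.682, 0.445, 0.071], 0.28)]
home_tab [([0.562, -0.131, 0.004], 0.97), ([0.243, -0.324, 0.004], 0.89), ([0.579, 0.205, 0.071], 0.41)]
screw_end [([0.239, -0.32, 0.008], 0.8), ([0.564, -0.13, 0.006], 0.75)]
home_sensor [([0.579, 0.211, 0.073], 0.82)]
spindle_end [([0.578, 0.211, 0.07], 0.65)]
bearing [([0.583, 0.209, 0.071], 0.78)]
spare_collar [([0.407, -0.019, 0.012], 0.44)]
top [[484.4214015974229, 0.0, 311.80115012708126], [0.0, 484.4214015974229, 204.20115298726753], [0.0, 0.0, 1.0]] -0.14729251581139136 [ 0.348 -0.009  1.703]
changer [([0.567, 0.189, 0.07], 0.67)]
carousel [([0.555, -0.139, 0.003], 0.83), ([0.238, -0.33, 0.008], 0.73)]
hub_top [([0.554, -0.138, 0.008], 0.94), ([0.237, -0.326, 0.008], 0.89)]
home_tab [([0.559, -0.14, 0.009], 0.92), ([0.235, -0.331, 0.006], 0.91)]
screw_end [([0.559, -0.137, 0.007], 0.78), ([0.239, -0.328, 0.008], 0.77)]
home_sensor [([0.567, 0.192, 0.068], 0.95)]
spindle_end [([0.561, 0.189, 0.064], 0.76)]
bearing [([0.564, 0.19, 0.071], 0.77), ([0.405, -0.018, 0.014], 0.55)]
spare_collar [([0.407, -0.018, 0.013], 0.43), ([0.563, 0.191, 0.069], 0.34)]
[0.173 0.548 0.253] [[-0.954  0.301  0.   ]
 [ 0.301  0.954  0.   ]
 [ 0.     0.    -1.   ]] 1.0014613704318651 1.0
```

View pics/s0.png

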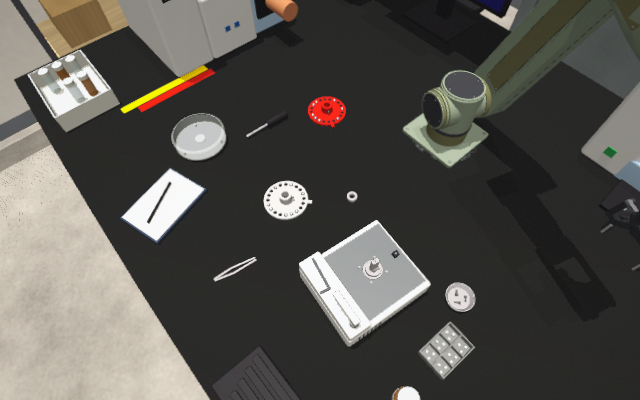

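View pics/t0.png

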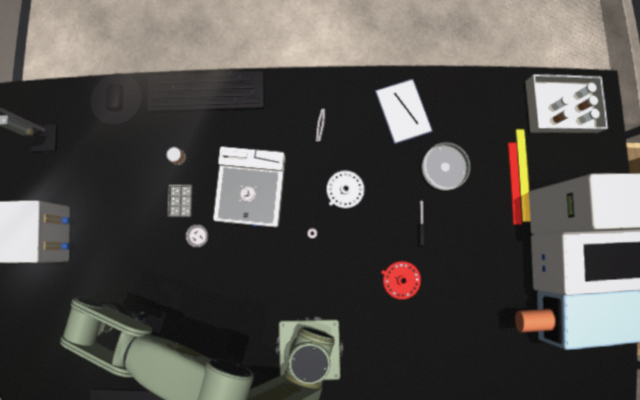

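The scene view shows the silver carousel at (286,200), with its tab at about (309,203). The red look-alike is at (327,110), the changer at about (365,280) with its sensor at (395,254), and the collar at (352,197). In the top view they are at (346,189), (402,280), (249,190) and (312,233). The silver aluminium carousel fits the description and the red one is the look-alike. I'll confirm in an enlarged crop.

Run:
```python
from h import *
a=cv2.imread("pics/s0.png");b=cv2.imread("pics/t0.png")
f=lambda i,x,y,w,h:cv2.resize(i[y:y+h,x:x+w],(400,300),interpolation=cv2.INTER_CUBIC)
o=np.vstack([np.hstack([f(a,254,176,64,48),f(b,314,165,64,48)]),np.hstack([f(a,325,230,100,75),f(b,205,145,88,66)])])
cv2.imwrite("pics/c0.png",o)
```

```text
(no output)
```

View pics/c0.png

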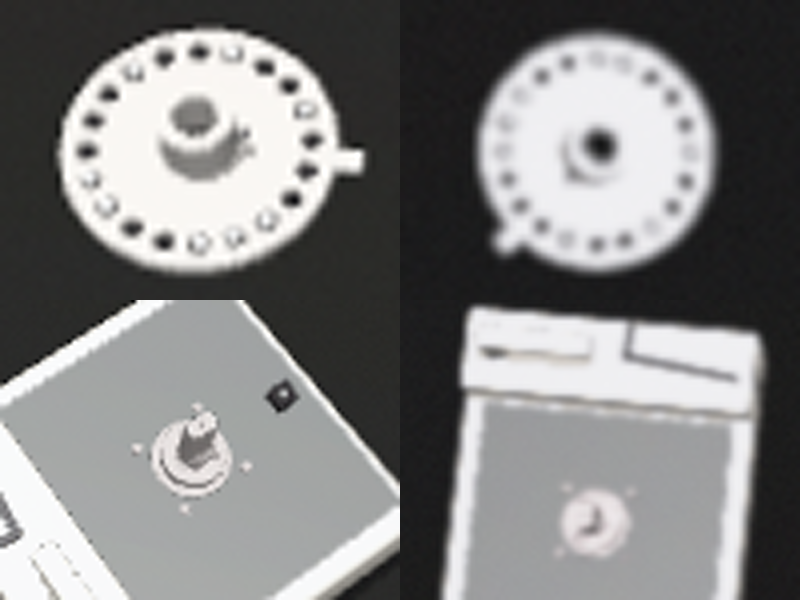

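Run:
```python
from h import *
np.set_printoptions(precision=4,suppress=True)
im={"scene":cv2.imread("pics/s0.png"),"top":cv2.imread("pics/t0.png")}
nm={"scene":(286,200),"top":(346,189)}
dk={"scene":(390,270),"top":(265,195)}; sn={"scene":(395.4,254),"top":(246,214.5)}
sub={}
for c,g in im.items():
    gray=cv2.cvtColor(g,cv2.COLOR_BGR2GRAY)
    x,y=nm[c];w=np.zeros_like(gray);w[y-32:y+32,x-34:x+34]=1
    th=((gray>115)&(w>0)).astype(np.uint8)
    cs,_=cv2.findContours(th,cv2.RETR_EXTERNAL,cv2.CHAIN_APPROX_NONE)
    k=max(cs,key=cv2.contourArea)[:,0,:]
    P=np.array([onz(c,p.astype(float),0.006)[:2] for p in k])
    Q=P
    for _ in range(15):
        A=np.c_[2*Q,np.ones(len(Q))];s=np.linalg.lstsq(A,(Q**2).sum(1),rcond=None)[0];ctr=s[:2];r=np.sqrt(s[2]+ctr@ctr)
        d=np.linalg.norm(P-ctr,axis=1);Q=P[abs(d-r)<0.003]
    far=P[d>r+0.004];f=far.mean(0)-ctr
    print(c,"disc",ctr,r,"tabdir",np.degrees(np.arctan2(f[1],f[0])),len(far),d.max())
    # deck
    hsv=gray.astype(int);x,y=dk[c]
    ref=hsv[y,x];print("ref",ref)
    m=((abs(hsv-ref)<22)).astype(np.uint8);n,l=cv2.connectedComponents(m,connectivity=4);m=(l==l[y,x]).astype(np.uint8)
    k=max(cv2.findContours(m,cv2.RETR_EXTERNAL,cv2.CHAIN_APPROX_NONE)[0],key=cv2.contourArea)[:,0,:]
    P=np.array([onz(c,p.astype(float),0.07)[:2] for p in k],np.float32)
    (cx,cy),(w_,h_),a=cv2.minAreaRect((P*1000).astype(np.float32));print("deck",cx,cy,w_,h_,a)
    # dark sensor
    x,y=map(int,sn[c]);p=gray[y-7:y+8,x-7:x+8];mm=p<75;ys,xs=np.nonzero(mm);px=(x-7+xs.mean(),y-7+ys.mean());print("sensor",px,onz(c,px,0.077),mm.sum())
S=onz
print("bearing",onz("scene",(373,270),.082),onz("top",(248.3,193.8),.082))
print("spindle end scene",onz("scene",(375.5,260.5),.127))
hs=(254+197/6.25,176+117/6.25);ht=(314+(600-400)/6.25,165+146/6.25)
print("hub",hs,ht,tri([ray("scene",hs),ray("top",ht)]),onz("scene",hs,.032),onz("top",ht,.032))
```

```text
scene disc [ 0.56   -0.1368] 0.06505853503670826 tabdir 132.82281728906435 8 0.07647506000530498
ref 164
deck 538.5767822265625 199.87393188476562 188.6005096435547 173.729736328125 83.17476654052734
sensor (np.float64(395.57142857142856), np.float64(253.39285714285714)) [0.4705 0.2083 0.077 ] 28
top disc [ 0.5599 -0.1383] 0.06544580644464991 tabdir 133.0230095174259 6 0.07825479533066827
ref 159
deck 544.5119018554688 194.43264770507812 214.64707946777344 188.33935546875 84.65679168701172
sensor (np.float64(nan), np.float64(nan)) [nan nan nan] 0
bearing [0.5463 0.2034 0.082 ] [0.5409 0.1943 0.082 ]
spindle end scene [0.541  0.1992 0.127 ]
hub (285.52, 194.72) (346.0, 188.36) [ 0.5579 -0.1392  0.0257] [ 0.5588 -0.1345  0.032 ] [ 0.5582 -0.1398  0.032 ]<stdin>:28: RuntimeWarning: Mean of empty slice.
  ret = ret.dtype.type(ret / rcount)
```

```bash
cat > fit.py <<'E'
from h import *
from scipy.optimize import minimize
np.set_printoptions(precision=4,suppress=True)
def box(x0,x1,y0,y1,z0,z1): return np.array([[x,y,z] for x in(x0,x1) for y in(y0,y1) for z in(z0,z1)])/1000
bx=[box(-100,150,-110,110,0,70),box(89,150,-110,110,0,100),box(111,133,9,96,100,137)]
def render(c,p,S=4):
    R=np.array([[np.cos(p[2]),-np.sin(p[2]),0],[np.sin(p[2]),np.cos(p[2]),0],[0,0,1]])
    m=np.zeros((400*S,640*S),np.uint8)
    for b in bx:
        q=np.array([proj(c,R@v+[p[0],p[1],0]) for v in b])
        h=cv2.convexHull(((q+.5)*S).astype(np.float32)).astype(np.int32);cv2.fillConvexPoly(m,h[:,0],255)
    return cv2.resize(m,(640,400),interpolation=cv2.INTER_AREA)/255.
if __name__=="__main__":
    M={}
    for c,f in(("scene","s0"),("top","t0")):
        d=arm.cut_out("changer",c);m=d[0]["pixels"].astype(np.uint8)
        m=cv2.morphologyEx(m,cv2.MORPH_CLOSE,np.ones((9,9)));print(c,[x["p"] for x in d],m.sum());M[c]=m
        g=cv2.imread(f"pics/{f}.png",0);M[c+"g"]=g
        # own mask: bright pixels near network mask
        w=cv2.dilate(m,np.ones((11,11)));b=((g>60)&(w>0)).astype(np.uint8);b=cv2.morphologyEx(b,cv2.MORPH_CLOSE,np.ones((9,9)));M[c+"b"]=b
    for key in("","b"):
      for cs in(("scene",),("top",),("scene","top")):
        f=lambda v:sum(abs(render(c,[v[0]/100,v[1]/100,v[2]/10])-M[c+key]).sum()/M[c].sum() for c in cs)
        r=minimize(f,[54.3,19.9,-1.1],method="Nelder-Mead",options=dict(initial_simplex=[[54.3,19.9,-1.1],[55.3,19.9,-1.1],[54.3,20.9,-1.1],[54.3,19.9,-.7]],maxfev=120))
        print(key,cs,r.x[0]/100,r.x[1]/100,np.degrees(r.x[2]/10),r.fun)
E
python3 fit.py
```

```text
scene [0.64] 9167
top [0.93, 0.65, 0.58] 4822
 ('scene',) 0.5426729860583304 0.1992161353281233 -7.477703903383427 0.04144191548114828Traceback (most recent call last):
  File "fit.py", line 24, in <module>
    r=minimize(f,[54.3,19.9,-1.1],method="Nelder-Mead",options=dict(initial_simplex=[[54.3,19.9,-1.1],[55.3,19.9,-1.1],[54.3,20.9,-1.1],[54.3,19.9,-.7]],maxfev=120))
    res = _minimize_neldermead(fun, x0, args, callback, bounds=bounds,
                               **options)
    fxcc = func(xcc)
    fx = function(np.copy(x), *(wrapper_args + args))
  File "fit.py", line 23, in <lambda>
    f=lambda v:sum(abs(render(c,[v[0]/100,v[1]/100,v[2]/10])-M[c+key]).sum()/M[c].sum() for c in cs)
               ~~~^^^^^^^^^^^^^^^^^^^^^^^^^^^^^^^^^^^^^^^^^^^^^^^^^^^^^^^^^^^^^^^^^^^^^^^^^^^^^^^^^^
  File "fit.py", line 23, in <genexpr>
    f=lambda v:sum(abs(render(c,[v[0]/100,v[1]/100,v[2]/10])-M[c+key]).sum()/M[c].sum() for c in cs)
                       ~~~~~~^^^^^^^^^^^^^^^^^^^^^^^^^^^^^^^
  File "fit.py", line 10, in render
    q=np.array([proj(c,R@v+[p[0],p[1],0]) for v in b])
                ~~~~^^^^^^^^^^^^^^^^^^^^^
  File "h.py", line 14, in proj
    m=arm.camera_model(cam);K=np.array(m["camera_matrix"]);c=np.array(m["R"])@np.array(X)+np.array(m["t"])
ValueError: time passes only in moves, steps and waits
```

```bash
sed -i 's/^def ray/CM={}\ndef cm(c):\n    if c not in CM: CM[c]=arm.camera_model(c)\n    return CM[c]\ndef ray/; s/m=arm.camera_model(cam)/m=cm(cam)/' h.py; python3 fit.py 2>&1 | tail -12
```

```text
scene [0.64] 9167
top [0.93, 0.65, 0.58] 4822
 ('scene',) 0.5426729860583304 0.1992161353281233 -7.477703903383427 0.04144191548114828
 ('top',) 0.5412706940157749 0.19848389989140375 -7.233588070035309 0.03844145704735648
 ('scene', 'top') 0.542011800437555 0.1994475429235611 -7.208754258681172 0.08261306395451125
b ('scene',) 0.5419146823897139 0.19905640660622415 -6.9372421548925 0.02802507716296947
b ('top',) 0.5426372764851398 0.1982189924220333 -6.739535796899863 0.023487935198965523
b ('scene', 'top') 0.5430788393973035 0.19914658648950082 -6.842217022424302 0.051253103124992816
```

```bash
cat >> h.py <<'E'
def go(p,yaw):
    """row numbers to bring TCP to p, tool y at world angle yaw (deg), tool down"""
    s=arm.sense();R=np.array(s["tool_rot"]);d=R.T@(np.array(p)-s["ee_pos"])*100
    cur=np.degrees(np.arctan2(R[1,1],R[0,1]));w=-np.radians((yaw-cur+180)%360-180)
    print("t %.2f pos %s yaw %.2f open %.3f j6 %.2f F %s"%(s["t"],np.round(s["ee_pos"],4),cur,s["opening"],s["joint_pos"][5],np.round(s["force"],1)))
    print("row wz %.4f  t %s cm"%(w,np.round(d,2)))
E
python3 -c "
from h import *
go([.5425,.199,.19],83)"
```

```text
t 1.20 pos [0.1731 0.5483 0.2533] yaw 72.48 open 1.001 j6 -0.02 F [ 0.2  0.6 -0.2]
row wz -0.1836  t [-45.74 -22.19   6.33] cm
```

```bash
r="[0,0,-0.1836,-45.74,-22.19,6.33,1]"; python3 -m crank "[[0,0,-0.1836,-45.74,-22.19,6.33,1],[0,0,-0.1836,-45.74,-22.19,6.33,1],[0,0,-0.1836,-45.74,-22.19,6.33,1],[0,0,-0.1836,-45.74,-22.19,6.33,1],[0,0,-0.1836,-45.74,-22.19,6.33,1],[0,0,-0.1836,-45.74,-22.19,6.33,1],[0,0,-0.1836,-45.74,-22.19,6.33,1],[0,0,-0.1836,-45.74,-22.19,6.33,1],[0,0,-0.1836,-45.74,-22.19,6.33,1],[0,0,-0.1836,-45.74,-22.19,6.33,1],[0,0,-0.1836,-45.74,-22.19,6.33,1],[0,0,-0.1836,-45.74,-22.19,6.33,1]]"; python3 -c "
from h import *
go([.5425,.199,.116],83)"
```

```text
t: 2.2
ee_pos: [0.5335, 0.207, 0.1917]
tool_rot: [[-0.993, 0.122, 0.0], [0.122, 0.993, 0.0], [-0.0, 0.0, -1.0]]
force: [0.7, 1.0, 0.1]
opening: 0.998
gripper_force: 0.0
t 2.20 pos [0.5335 0.207  0.1917] yaw 82.98 open 0.998 j6 -1.10 F [0.7 1.  0.1]
row wz -0.0003  t [-0.99 -0.69  7.57] cm
```

```bash
python3 -m crank "[[0,0,0,-0.99,-0.69,3,1],[0,0,0,-0.99,-0.69,5,1],[0,0,0,-0.99,-0.69,7.57,1],[0,0,0,-0.99,-0.69,7.57,1],[0,0,0,-0.99,-0.69,7.57,-1],[0,0,0,-0.99,-0.69,7.57,-1],[0,0,0,-0.99,-0.69,7.57,-1],[0,0,0,-0.99,-0.69,7.57,-1],[0,0,0,-0.99,-0.69,7.57,-1],[0,0,0,-0.99,-0.69,7.57,-1],[0,0,0,-0.99,-0.69,7.57,-1],[0,0,0,-0.99,-0.69,7.57,-1]]"; python3 -c "
from h import *
go([.5425,.199,.116],83)"
```

```text
t: 3.2
ee_pos: [0.5414, 0.1974, 0.1175]
tool_rot: [[-0.993, 0.12, 0.001], [0.12, 0.993, -0.006], [-0.002, -0.006, -1.0]]
force: [-0.4, -12.0, 8.1]
opening: 0.121
gripper_force: 59.1
t 3.20 pos [0.5414 0.1974 0.1175] yaw 83.13 open 0.121 j6 -1.11 F [ -0.4 -12.    8.1]
row wz 0.0023  t [-0.09  0.18  0.15] cm
```

```bash
python3 -m crank "[[0,0,0,0,-0.2,0,-1],[0,0,0.12,0,-0.2,0,-1],[0,0,0.24,0,-0.2,0,-1],[0,0,0.36,0,-0.2,0,-1],[0,0,0.48,0,-0.2,0,-1],[0,0,0.60,0,-0.2,0,-1],[0,0,0.72,0,-0.2,0,-1],[0,0,0.84,0,-0.2,0,-1],[0,0,0.96,0,-0.2,0,-1],[0,0,1.08,0,-0.2,0,-1],[0,0,1.2,0,-0.2,0,-1],[0,0,1.2,0,-0.2,0,-1]]"; python3 -c "
from h import *
go([.5415,.197,.116],-7);print(arm.sense()['moment'])"
```

```text
t: 4.2
ee_pos: [0.5417, 0.1975, 0.1175]
tool_rot: [[-0.243, 0.97, 0.002], [0.97, 0.243, -0.002], [-0.002, 0.002, -1.0]]
force: [-0.2, -4.6, 5.2]
opening: 0.116
gripper_force: 58.9
t 4.20 pos [0.5417 0.1975 0.1175] yaw 14.06 open 0.116 j6 0.09 F [-0.2 -4.6  5.2]
row wz 0.3677  t [-0.04 -0.03  0.15] cm
[-0.89437374  0.0841554  -0.0311888 ]
```

```bash
python3 -m crank "[[0,0,0.12,0,0,0,-1],[0,0,0.24,0,0,0,-1],[0,0,0.368,0,0,0,-1],[0,0,0.368,0,0,0,-1],[0,0,0.368,0,0,0,-1],[0,0,0.368,0,0,0,-1]]"; python3 -c "
from h import *
go([.5415,.197,.116],-7);print(arm.sense()['moment'])"
```

```text
t: 4.7
ee_pos: [0.5418, 0.1975, 0.1175]
tool_rot: [[0.118, 0.993, 0.003], [0.993, -0.118, -0.002], [-0.002, 0.003, -1.0]]
force: [0.5, -5.9, 5.9]
opening: 0.114
gripper_force: 59.0
t 4.70 pos [0.5418 0.1975 0.1175] yaw -6.80 open 0.114 j6 0.45 F [ 0.5 -5.9  5.9]
row wz 0.0035  t [-0.05 -0.03  0.15] cm
[-0.83253455 -0.023013   -0.04047334]
```

```bash
python3 -m crank "[[0,0,0,0,0,0,1],[0,0,0,0,0,0,1],[0,0,0,0,0,0,1],[0,0,0,0,0,0,1],[0,0,0,0,0,-4,1],[0,0,0,0,0,-8,1]]"; python3 -c "
from h import *
go([.560,-.1375,.13],43);a=save('top','t1.png');b=save('scene','s1.png')
f=lambda i,x,y,w,h:cv2.resize(i[y:y+h,x:x+w],(400,300),interpolation=cv2.INTER_CUBIC)
"
```

```text
t: 5.2
ee_pos: [0.5392, 0.1984, 0.1945]
tool_rot: [[0.119, 0.993, -0.007], [0.993, -0.119, -0.002], [-0.003, -0.006, -1.0]]
force: [0.9, 0.2, 0.7]
opening: 0.954
gripper_force: 0.0
t 5.20 pos [0.5392 0.1984 0.1945] yaw -6.83 open 0.954 j6 0.45 F [0.9 0.2 0.7]
row wz -0.8697  t [-33.09   6.09   6.5 ] cm
```

```bash
python3 -m crank "[[0,0,-0.87,-33.1,6.1,1,1],[0,0,-0.87,-33.1,6.1,1,1],[0,0,-0.87,-33.1,6.1,1,1],[0,0,-0.87,-33.1,6.1,1,1],[0,0,-0.87,-33.1,6.1,1,1],[0,0,-0.87,-33.1,6.1,1,1],[0,0,-0.87,-33.1,6.1,6.5,1],[0,0,-0.87,-33.1,6.1,6.5,1],[0,0,-0.87,-33.1,6.1,6.5,1],[0,0,-0.87,-33.1,6.1,6.5,1],[0,0,-0.87,-33.1,6.1,6.5,1]]"; python3 -c "
from h import *
go([.560,-.1375,.032],43)"
```

```text
t: 6.22
ee_pos: [0.5613, -0.1384, 0.1294]
tool_rot: [[-0.68, 0.734, -0.003], [0.734, 0.68, 0.001], [0.003, -0.001, -1.0]]
force: [0.7, -0.0, -0.0]
opening: 0.999
gripper_force: 0.0
t 6.22 pos [ 0.5613 -0.1384  0.1294] yaw 42.81 open 0.999 j6 -1.01 F [ 0.7 -0.  -0. ]
row wz -0.0033  t [ 0.12 -0.02  9.74] cm
```

```bash
python3 -m crank "[[0,0,0,0.1,0,3,1],[0,0,0,0.1,0,6,1],[0,0,0,0.1,0,8.5,1],[0,0,0,0.1,0,9.7,1],[0,0,0,0.1,0,9.7,1],[0,0,0,0.1,0,9.7,-1],[0,0,0,0.1,0,9.7,-1],[0,0,0,0.1,0,9.7,-1],[0,0,0,0.1,0,9.7,-1],[0,0,0,0.1,0,9.7,-1],[0,0,0,0.1,0,9.7,-1],[0,0,0,0.1,0,9.7,-1]]"; python3 -c "
from h import *
go([.560,-.1375,.20],43)"
```

```text
t: 7.22
ee_pos: [0.5622, -0.1367, 0.0358]
tool_rot: [[-0.682, 0.731, 0.003], [0.731, 0.682, -0.001], [-0.002, 0.002, -1.0]]
force: [-1.1, 0.7, 5.7]
opening: 0.397
gripper_force: 60.5
t 7.22 pos [ 0.5622 -0.1367  0.0358] yaw 43.00 open 0.397 j6 -1.01 F [-1.1  0.7  5.7]
row wz -0.0001  t [  0.05  -0.19 -16.42] cm
```

```bash
python3 -m crank "[[0,0,0,0,0,-2,-1],[0,0,0,0,0,-5,-1],[0,0,0,0,0,-9,-1],[0,0,0,0,0,-13,-1],[0,0,0,0,0,-17,-1],[0,0,0,0,0,-17,-1],[0,0,0,0,0,-17,-1],[0,0,0,0,0,-17,-1]]"; python3 -c "
from h import *
go([.5418,.1975,.205],83)"
```

```text
t: 7.88
ee_pos: [0.5605, -0.1362, 0.2034]
tool_rot: [[-0.682, 0.731, -0.001], [0.731, 0.682, 0.001], [0.001, -0.001, -1.0]]
force: [-0.8, 0.5, -2.2]
opening: 0.402
gripper_force: 60.7
t 7.88 pos [ 0.5605 -0.1362  0.2034] yaw 43.00 open 0.402 j6 -1.01 F [-0.8  0.5 -2.2]
row wz -0.6982  t [25.68 21.39 -0.14] cm
```

Carousel lifted. I'll carry it across.

```bash
python3 -m crank "[[0,0,-0.1,4,3.3,-0.2,-1],[0,0,-0.2,7,5.9,-0.2,-1],[0,0,-0.3,10,8.4,-0.2,-1],[0,0,-0.4,13,10.9,-0.2,-1],[0,0,-0.5,16,13.4,-0.2,-1],[0,0,-0.6,19,15.9,-0.2,-1],[0,0,-0.698,22,18.4,-0.2,-1],[0,0,-0.698,24.5,20.4,-0.2,-1],[0,0,-0.698,25.7,21.4,-0.2,-1],[0,0,-0.698,25.7,21.4,-0.2,-1],[0,0,-0.698,25.7,21.4,-0.2,-1],[0,0,-0.698,25.7,21.4,-0.2,-1]]"
python3 - <<'E'
from h import *
go([.5418,.1975,.175],83)
a=save('scene','s2.png');b=save('top','t2.png')
m=arm.cut_out("carousel","scene");n=arm.cut_out("carousel","top")
for c,d in(("scene",m),("top",n)):
    for q in d: ys,xs=np.nonzero(q["pixels"]);print(c,q["p"],xs.mean(),ys.mean(),len(xs))
f=lambda i,x,y,w,h:cv2.resize(i[y:y+h,x:x+w],(400,300),interpolation=cv2.INTER_CUBIC)
save('',"c2.png",np.hstack([f(a,320,190,120,90),f(b,200,145,88,66)]))
E
```

```text
t: 8.88
ee_pos: [0.5419, 0.1965, 0.2044]
tool_rot: [[-0.993, 0.122, -0.003], [0.122, 0.993, -0.002], [0.003, -0.002, -1.0]]
force: [-0.0, 0.5, -2.6]
opening: 0.403
gripper_force: 60.8
t 8.88 pos [0.5419 0.1965 0.2044] yaw 82.99 open 0.403 j6 -1.12 F [-0.   0.5 -2.6]
row wz -0.0002  t [0.01 0.11 2.94] cm
scene 0.97 326.139400921659 111.21889400921658 868
scene 0.59 372.3651898734177 259.49050632911394 1580
top 0.64 401.17019230769233 279.9653846153846 1040
top 0.61 244.16355140186917 197.01401869158877 428
```

View pics/c2.png

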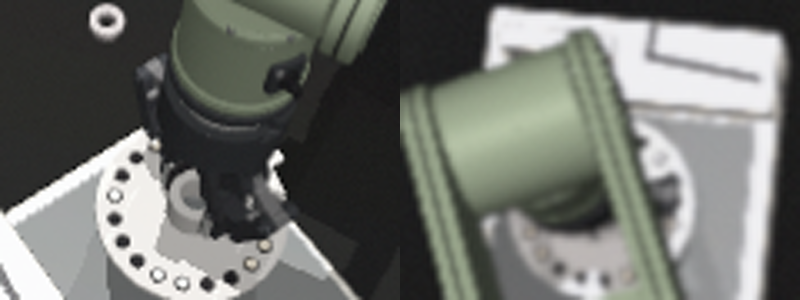

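Run:
```python
from h import *
np.set_printoptions(precision=4,suppress=True)
for c,i in(("scene",1),("top",1)):
    q=arm.cut_out("carousel",c)
    q=[z for z in q if abs(np.nonzero(z["pixels"])[1].mean()-(372 if c=="scene" else 244))<25]
    if not q: print("none");continue
    m=q[0]["pixels"].astype(np.uint8)
    ks=cv2.findContours(m,cv2.RETR_EXTERNAL,cv2.CHAIN_APPROX_NONE)[0]
    k=np.vstack(ks)[:,0]
    P=np.array([onz(c,p.astype(float),0.1746)[:2] for p in k])
    ctr=np.array([.5418,.1970])
    from scipy.optimize import least_squares
    for r in(.066,.067,.068):
        x=ctr
        for th in(.006,.004,.003,.0025):
            d=np.linalg.norm(P-x,axis=1)-r;Q=P[abs(d)<th]
            x=least_squares(lambda v:np.linalg.norm(Q-v,axis=1)-r,x,loss="soft_l1",f_scale=.001).x
        print(c,r,x,len(Q),len(P))
    d=np.linalg.norm(P-x,axis=1);F=P[(d>.0715)&(d<.085)]
    print("tab",F-x,[np.degrees(np.arctan2(*(f-x)[::-1])) for f in F])
a=np.radians(173)
for y in(168,173,178):
    a=np.radians(y);print(y,proj("scene",[.5425+.077*np.cos(a),.1983+.077*np.sin(a),.1746]))
```

```text
scene 0.066 [0.5414 0.1983] 102 202
scene 0.067 [0.5415 0.1961] 79 202
scene 0.068 [0.5406 0.1955] 68 202
tab [[-0.0704  0.0143]
 [-0.0723  0.0126]] [np.float64(168.48659403004174), np.float64(170.11730735896148)]
top 0.066 [0.5465 0.2005] 35 126
top 0.067 [0.5472 0.2015] 34 126
top 0.068 [0.5479 0.2024] 32 126
tab [] []
168 [405.3134 237.5705]
173 [403.5425 235.3203]
178 [401.5874 233.2114]
```

```bash
python3 -m crank "[[0,0,0,0,0.1,1,-1],[0,0,0,0,0.1,2,-1],[0,0,0,0,0.1,3,-1],[0,0,0,0,0.1,4,-1],[0,0,0,0,0.1,4.5,-1],[0,0,0,0,0.1,4.8,-1],[0,0,0,0,0.1,4.8,-1],[0,0,0,0,0.1,4.8,-1]]"; python3 -c "
from h import *
go([.5418,.1975,.131],83);print(arm.sense()['moment'])"
```

```text
t: 9.85
ee_pos: [0.5425, 0.1983, 0.1579]
tool_rot: [[-0.993, 0.122, -0.001], [0.122, 0.993, -0.0], [0.001, -0.001, -1.0]]
force: [-0.5, -0.9, -2.9]
opening: 0.403
gripper_force: 60.8
t 9.85 pos [0.5425 0.1983 0.1579] yaw 83.01 open 0.403 j6 -1.12 F [-0.5 -0.9 -2.9]
row wz 0.0001  t [ 0.06 -0.09  2.69] cm
[-0.18032285  0.14794693  0.01697754]
```

```bash
python3 -m crank "[[0,0,0,0,-0.07,0,-1],[0,0,0,0,-0.07,0.3,-1],[0,0,0,0,-0.07,0.6,-1],[0,0,0,0,-0.07,0.9,-1],[0,0,0,0,-0.07,1.0,-1],[0,0,0,0,-0.07,1.0,-1]]"; python3 -c "
from h import *
go([.5418,.1975,.131],83);print(arm.sense()['moment'])"
```

```text
t: 10.35
ee_pos: [0.5425, 0.1977, 0.1476]
tool_rot: [[-0.993, 0.122, -0.001], [0.122, 0.993, -0.0], [0.001, -0.0, -1.0]]
force: [-0.5, -0.5, -3.5]
opening: 0.404
gripper_force: 60.8
t 10.35 pos [0.5425 0.1977 0.1476] yaw 83.00 open 0.404 j6 -1.12 F [-0.5 -0.5 -3.5]
row wz -0.0000  t [ 0.07 -0.03  1.66] cm
[-0.1293125   0.10105196 -0.05085478]
```

Bore is on the spindle without contact. Next comes the screw depth, taken gently.

```bash
python3 -m crank "[[0,0,0,0,0,0.2,-1],[0,0,0,0,0,0.4,-1],[0,0,0,0,0,0.6,-1],[0,0,0,0,0,0.6,-1]]"; python3 -c "
from h import *
go([.5418,.1975,.131],83);print(arm.sense()['moment'])"
```

```text
t: 10.68
ee_pos: [0.5425, 0.1977, 0.1416]
tool_rot: [[-0.993, 0.122, -0.001], [0.122, 0.993, -0.0], [0.001, -0.0, -1.0]]
force: [-0.1, -1.5, -2.6]
opening: 0.4
gripper_force: 60.7
t 10.68 pos [0.5425 0.1977 0.1416] yaw 82.99 open 0.400 j6 -1.12 F [-0.1 -1.5 -2.6]
row wz -0.0001  t [ 0.06 -0.03  1.06] cm
[-0.15412325  0.10516652 -0.03885797]
```

```bash
python3 -m crank "[[0,0,0,0,0,0.4,-1],[0,0,0,0,0,0.8,-1],[0,0,0,0,0,1.06,-1],[0,0,0,0,0,1.06,-1],[0,0,0,0,0,1.06,-1]]"
python3 - <<'E'
from h import *
go([.5425,.1975,.1308],83)
a=save('scene','s3.png')
save('',"c3.png",cv2.resize(a[205:295,310:430],(800,600),interpolation=cv2.INTER_CUBIC))
E
```

```text
t: 11.1
ee_pos: [0.5425, 0.1977, 0.1309]
tool_rot: [[-0.993, 0.122, -0.001], [0.122, 0.993, -0.0], [0.001, -0.0, -1.0]]
force: [-0.7, -2.0, -3.4]
opening: 0.402
gripper_force: 60.7
t 11.10 pos [0.5425 0.1977 0.1309] yaw 83.00 open 0.402 j6 -1.12 F [-0.7 -2.  -3.4]
row wz -0.0000  t [-0.   -0.02  0.01] cm
```

View pics/c3.png

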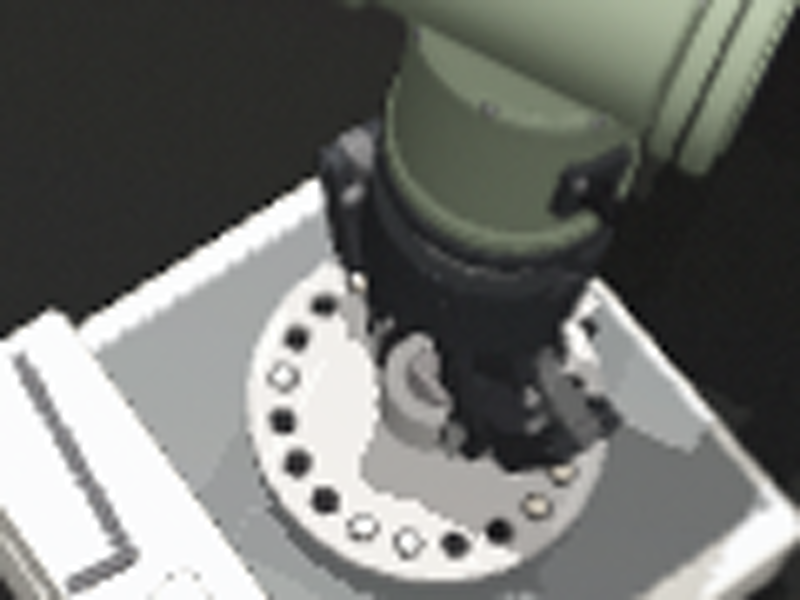

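The picture shows the hub on the spindle, with the spindle end visible in the bore at about crop (430,375) and looking flush. The tab at (580,325) is beside the dark sensor. I'll check the height by a light touch on the bearing, expected at TCP z = 0.118.

```bash
python3 -m crank "[[0,0,0,0,0,0.4,-1],[0,0,0,0,0,0.8,-1],[0,0,0,0,0,1.1,-1],[0,0,0,0,0,1.1,-1]]"; python3 -m crank "[[0,0,0,0,0,0.1,-1],[0,0,0,0,0,0.2,-1],[0,0,0,0,0,0.2,-1]]" ; python3 -m crank "[[0,0,0,0,0,0.1,-1],[0,0,0,0,0,0.1,-1]]"
```

```text
t: 11.48
ee_pos: [0.5425, 0.1977, 0.1197]
tool_rot: [[-0.993, 0.122, -0.001], [0.122, 0.993, -0.0], [0.001, -0.0, -1.0]]
force: [-0.3, -1.6, -2.9]
opening: 0.405
gripper_force: 60.7
t: 11.73
ee_pos: [0.5425, 0.1977, 0.1183]
tool_rot: [[-0.993, 0.122, -0.0], [0.122, 0.993, -0.0], [0.0, -0.0, -1.0]]
force: [-2.4, -1.6, -1.8]
opening: 0.405
gripper_force: 60.9
t: 11.9
ee_pos: [0.5425, 0.1977, 0.1178]
tool_rot: [[-0.993, 0.122, -0.0], [0.122, 0.993, -0.0], [0.0, -0.0, -1.0]]
force: [-3.6, -2.2, 2.1]
opening: 0.402
gripper_force: 61.2
```

Contact came at about 0.118, as expected, so flush is TCP z = 0.131.

```bash
python3 -m crank "[[0,0,0,0,0,-0.5,-1],[0,0,0,0,0,-1.0,-1],[0,0,0,0,0,-1.4,-1],[0,0,0,0,0,-1.4,-1],[0,0,0,0,0,-1.4,-1],[0,0,0,0,0,-1.4,-1],[0,0,0,0,0,-1.4,-1]]"
python3 - <<'E'
from h import *
go([.5425,.1975,.131],83);s=arm.sense();print(s["moment"],s["gripper_force"])
a=save('scene','s4.png')
x=np.radians(173);print("tab exp",[ (proj("scene",[.5425+.074*np.cos(np.radians(q)),.1985+.074*np.sin(np.radians(q)),.101])-[310,205])*6.667 for q in(163,173,183)])
save('',"c4.png",cv2.resize(a[225:275,375:425],(600,600),interpolation=cv2.INTER_CUBIC))
E
```

```text
t: 12.48
ee_pos: [0.5426, 0.1977, 0.1317]
tool_rot: [[-0.993, 0.122, 0.0], [0.122, 0.993, 0.0], [-0.0, 0.0, -1.0]]
force: [-3.0, -2.3, 1.4]
opening: 0.403
gripper_force: 61.1
t 12.48 pos [0.5426 0.1977 0.1317] yaw 83.00 open 0.403 j6 -1.12 F [-3.  -2.3  1.4]
row wz 0.0000  t [ 0.01 -0.02  0.07] cm
[-0.42245404  0.59710181 -0.00826815] 61.13691091071814
tab exp [array([601.91269339, 321.43143673]), array([582.16183657, 293.22519102]), array([557.94350015, 268.42804187])]
```

View pics/c4.png

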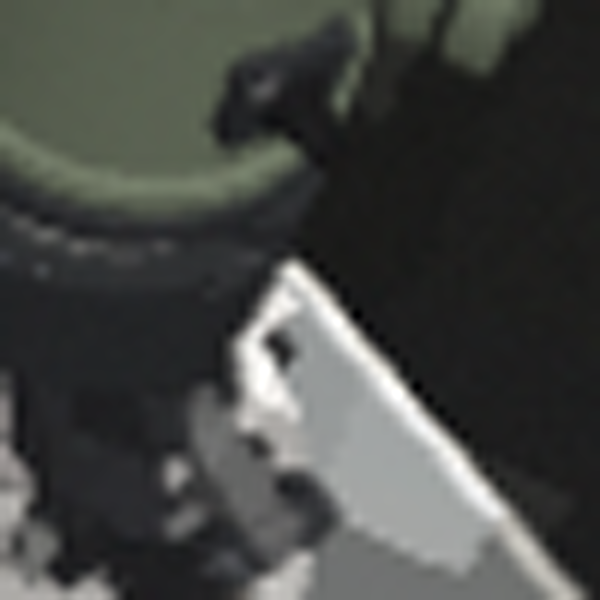

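Run:
```python
from h import *
a=cv2.imread("pics/s4.png");k=14;x0,y0=385,232
o=cv2.resize(a[y0:y0+40,x0:x0+50],(50*k,40*k),interpolation=cv2.INTER_CUBIC)
def poly(P,col):
    q=np.array([((proj("scene",p)+.5)-[x0,y0])*k for p in P]).astype(np.int32);cv2.polylines(o,[q],True,col,1)
C=np.array([.5422,.1988])
def T(q,pts,z):
    t=np.radians(q);R=np.array([[np.cos(t),-np.sin(t)],[np.sin(t),np.cos(t)]]);return [np.r_[C+R@np.array(p)/1000,z] for p in pts]
for q,col in((163,(0,0,255)),(173,(0,255,0)),(183,(255,0,0))): poly(T(q,[(66,-5),(77,-5),(77,5),(66,5)],.101),col)
poly(T(173,[(64,-7),(80,-7),(80,7),(64,7)],.079),(0,255,255))
th=np.radians(np.arange(0,360,5));poly(T(0,np.c_[68*np.cos(th),68*np.sin(th)],.101),(255,255,0))
poly(T(173,[(100,-110),(100,110),(0,110)],.07),(255,0,255))
cv2.imwrite("pics/c5.png",o)
```

```text
(no output)
```

View pics/c5.png

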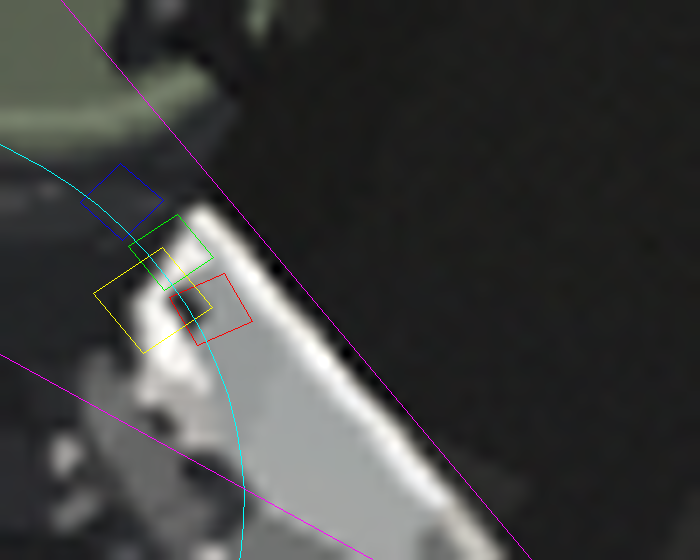

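```bash
python3 -m crank "[[0,0,0,0.05,-0.02,0.05,-1],[0,0,0,0.05,-0.02,0.05,-1],[0,0,0,0.05,-0.02,0.05,-1],[0,0,0,0.05,-0.02,0.05,-1],[0,0,0,0.05,-0.02,0.05,-1],[0,0,0,0.05,-0.02,0.05,-1]]"
python3 - <<'E'
from h import *
go([.5425,.1975,.131],83);s=arm.sense();print(s["moment"],s["gripper_force"])
a=save('scene','s5.png')
b=cv2.imread("pics/s3.png")[:,:,::-1]
f=lambda i:cv2.resize(i[245:285,345:400],(400,300),interpolation=cv2.INTER_CUBIC)
save('',"c6.png",np.hstack([f(b),f(a)]))
E
```

```text
t: 13.03
ee_pos: [0.5425, 0.1977, 0.131]
tool_rot: [[-0.993, 0.122, 0.001], [0.122, 0.993, 0.0], [-0.001, 0.0, -1.0]]
force: [-0.7, -1.7, -1.2]
opening: 0.402
gripper_force: 61.0
t 13.03 pos [0.5425 0.1977 0.131 ] yaw 83.00 open 0.402 j6 -1.12 F [-0.7 -1.7 -1.2]
row wz -0.0000  t [-0.01 -0.02 -0.  ] cm
[-0.32450632  0.13284144 -0.00564061] 60.96449535980355
```

View pics/c6.png

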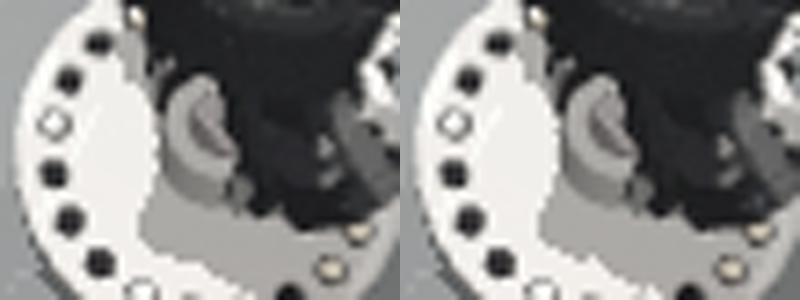

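Hub and disc look the same before and after the touch, with the spindle end level in the bore, so nothing slipped. The forces have settled and TCP z is 0.131, so I'm handing in.

```bash
python3 -c "
from plant import arm
print(arm.job_done())"
```

```text
the job is handed in; nothing more can be done
None
```

The carousel is on the spindle, flush to within about 1 mm and clear of the bearing, with the screw over a flat and the tab above the home sensor, still held in the gripper; I handed it in at about 13 s, and the result was not reported back.

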